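# Set, lock and engage the felt roller press

## Task

Get the bench roller press ready for the next piece: turn its gap knob until the pointer lines up with the raised mark on the ring around it, then pull the knob straight out as far as it goes to lock it there. With the knob locked, push the drive lever fully over, away from the robot, let go, and do not disturb the tin, the jar and the small box on the bench.

Things in the scene. Friction and masses are not known exactly. Their poses are not given: they have to be found in the camera images.
- press: Grey bench roller press, bolted down: 360 mm wide (its y), 160 mm high, 200 mm deep at the foot. Origin at the centre of its underside, x to its far side, z up. Its two ends have flat tops (130 mm along x, 120 mm along y); between them a bar and the upper rubber roller show. Gap knob and drive lever stand on the tops, 110 mm either side of the middle along y, either way round.
- knob_grip (a point): Gap knob, black, axis vertical: round skirt 48 mm across with an upright grip bar 42 mm long (its x), 14 mm thick (its y), 32 mm high. An aluminium nose on the skirt and a line on the bar's top show the pointer side. Point on the axis, 9 mm below the bar's top, 42 mm above the press's top when pushed in; turns and rises with the knob. -x is the pointer direction, z up. Turns with 0.05 N m when pushed in.
- pointer_tip (a point): Tip of the knob's pointer nose, 30 mm from the axis; moves with the knob.
- set_mark (a point): Inner end of the one raised mark (dark block 18 x 8 mm, its top 17 mm above the press's top) on the fixed aluminium scale ring, 88 mm across, around the knob; 30 mm from the knob's axis. Its -x axis points from the axis out through the mark. Seen from above, the pointer tip stands at this point when the knob is set.
- gap_knob (a joint): Knob angle, rad, 0 to 4.2, growing clockwise seen from above. It starts near the low end, and the mark is always reached by turning clockwise, by 0.5 to 2.4 rad. It stays where it is left.
- gap_pull (a joint): How far the knob is pulled out (straight up), m: 0 pushed in, free to turn; 0.012 fully out against its stop. The pull takes 4 N at first, then up to 8 N from 5 mm on where the lock grips. Fully out the knob stays out and resists turning up to about 0.3 N m; pushing it back down takes 15 to 20 N.
- drive (a joint): Drive lever angle, rad: about 0 leaning 0.5 rad to the near side (-x of the press), 1.0 fully over on its stop at the far side (+x of the press). It stays where it is left; light, about 1 N at the ball.
- drive_tip (a point): Centre of the black ball, 26 mm across, on the end of the drive lever (steel rod 10 mm thick, 85 mm from pivot to ball).
- lever_pivot (a point): Pivot of the drive lever, in its grey block (70 x 50 x 25 mm high) on the press's top, 22 mm above that top. Fixed. Its x axis is the press's +x, the way the lever is to be pushed; the lever turns about its y axis.
- tin_center (a point): Plain steel tin, 68 mm across, 85 mm high, standing on the bench; its centre. Bystander.
- jar_center (a point): Amber glass jar with black cap and paper label, 72 mm across, 110 mm high, standing on the bench; its centre. Bystander.
- box_center (a point): Small closed red box of pins 90 x 55 x 25 mm lying on the bench; its centre. Bystander.

How it is judged:
By the outcome, as a careful person would: the job done as asked, in the order asked, and still so for the second after the job is handed in, with the robot touching nothing.
It also fails if it takes over 67 s, if anything falls off the work surface, if the arm or the gripper's body presses on something with over 40 N, if the wrist force passes 120 N, or if a joint passes its speed limit or range.

## Robot

A 6-joint arm with a two-finger parallel gripper is mounted at the origin on the work surface. World frame = base frame: x ahead of the robot, y to its left, z up, the work surface at z = 0. Lengths are in mm, angles in rad, forces in N, time in s.
With the tool pointing down it reaches from about 400 to 825 mm from the base axis. Payload 7 kg.
Tool frame: the origin (TCP) lies midway between the tips of the shut fingers; the grasp point (between the pads) lies 19 mm behind it; z points along the fingers, y is the line along which they close (so a half turn about z gives the same grasp; the last joint's range is limited). The gripper opens to 85 mm and grips with 20 to 120 N. Pads are 22 mm wide; open, the fingers measure 114 mm over their backs; the gripper's body (76 mm by 85 mm) begins 54 mm behind the grasp point. The pads swing forward as they close: fully open they stand 13 mm farther back than shut.
Start: joints at [1.602, 0.359, 0.012, 0, -1.224, -0.288], TCP at [171.451, 652.84, 231.302] pointing down, gripper open.
Joint ranges: [-3.07, 3.07], [-1.43, 2.12], [-1.02, 1.25], [-3.03, 1.67], [-3.05, -0], [-3.03, 3.03]. Speed limits (rad/s): [2.39, 2.39, 3.01, 3.14, 3.14, 3.14].

## Interface

Orientations are given as a rotation vector (axis times angle).
In Python, from station import sense, read_camera, close_job gives the robot as it stands.
- The arm moves only by the tool apply_moves, never from a script. Its argument "series" is text: rows parted by semicolons, each of 5 numbers parted by spaces: the gripper's target within -1 to 1 (fully open at 1, half-way at 0, shut at -1), then the shift along the tool's x, y, z in units of 0.25 m (1.0 is 0.25 m), then the turn about the tool's z in units of 2 rad (1.0 is 2 rad). In form: jaw x y z yaw; .... A call has 1 to 5 rows; each row is the pose to reach, as a shift and turn from the pose commanded when the call began, along the tool's axes at that moment; what a row does not reach only later rows make up. A row lasts 1/10 s, in which the tool goes at most 50 mm and 8.59 degrees, less where a joint would pass 70% of its speed; a pose out of reach is approached as far as the arm can. A call with a number of a shift or a turn outside -1 to 1 is refused whole. A call with a gripper value outside its range is refused whole. The fingers move at their own pace and stop on an object; the grip force is fixed at half the most. Time passes only in rows, so rows that repeat a pose let the fingers close. It gives the time, the measured TCP pose, the force, the opening and the grip force at its end, in the units of the state.
- sense(): the state, without advancing time (a new reading comes with each control period).
- read_camera(name): name is "side" or "top"; returns a dict with "img" (480x640x3 uint8, red, green, blue), "range_z" (480x640 float32, mm along the optical axis (not along the pixel's ray), 0 where there is no reading), "intrinsics" (3x3 intrinsics, pixels), "dist" ([k1, k2, p1, p2, k3] as OpenCV has them; the pictures are not rectified), "rvec" (rotation vector, rad) and "tvec" (3), from world to camera coordinates, as OpenCV has them. Camera axes: x right, y down, z forward; pixel columns grow to the right and rows downward; lengths in mm; the calibration is good to about 2 mm. A picture is of the moment at which its call begins.
- close_job(): hands the job in; it is judged then, once.
The state is a dict: "time": time; "joint_pos": joint angles; "joint_vel": joint speeds; "joint_efforts": joint torques, N m; "tcp_pos": TCP position; "tool_rot": TCP orientation; "ft_force": force on the tool from outside, world axes, zero at the start; "moment": the same for the moment, N m; "gripper_width": finger opening in mm; "grip_force": force on a finger pad.
Only numpy, scipy, OpenCV 4.12 (cv2) and the standard library are available. Lean on these libraries where they do the work, as an engineer would, in place of code of your own. Each camera call takes 0.05 s, during which the arm holds its last target. There are 200 camera calls.

## Working session

There is one attempt and no reset: what is moved stays moved. The work goes in short steps, Python scripts to look and compute and a tool call to move; the robot and the scene stay as the last step left them, time stands still between calls to the robot, and variables do not carry over. Pictures are saved under pics/ and viewed, at most 10 in all, crops included, and the job is handed in when it is done.

Besides the shell and the picture viewer there is one more tool, called after ">>>" as name(argument=value, ...) on one line, values as JSON. apply_moves: Moves the arm, as the interface text tells. Shifts and turns lie within -1 to 1; 1 stands for 0.25 m of shift or 2 rad of turn. Its arguments: {"type":"object","properties":{"series":{"type":"string"}},"required":["series"]}

```bash
mkdir -p pics; cat > h.py <<'E'
import numpy as np, cv2
from station import sense, read_camera, close_job
def save(n,f):
    c=read_camera(n); cv2.imwrite('pics/'+f,c['img'][:,:,::-1]); np.savez('pics/'+f+'.npz',**c); return c
def ray(c,uv):
    p=cv2.undistortPoints(np.float64(uv).reshape(-1,1,2),c['intrinsics'],c['dist'])[:,0]
    R=cv2.Rodrigues(c['rvec'])[0]; d=np.c_[p,np.ones(len(p))]@R
    o=-R.T@np.ravel(c['tvec']); return o,d
def onz(c,uv,z):
    o,d=ray(c,uv); return o+d*((z-o[2])/d[:,2])[:,None]
def cloud(c,uv):
    o,d=ray(c,uv); uv=np.int32(np.round(uv)).reshape(-1,2); return o+d*c['range_z'][uv[:,1],uv[:,0]][:,None]
E
python3 - <<'E'
from h import *
for n in('top','side'):
    c=save(n,n+'0.png'); print(n,ray(c,[[320,240]]),c['intrinsics'][0,0])
s=sense(); print(s['tcp_pos'],s['tool_rot'],s['time'],s['gripper_width'])
E
```

```text
top (array([ 347.58840796,   17.31961909, 1228.84426293]), array([[ 0.17819521, -0.01887477, -0.98394518]])) 475.34505350592485
side (array([ -18.01869511, -542.04701372,  807.88923869]), array([[ 0.52274192,  0.53964344, -0.65999519]])) 481.9581803568683
[171.35026517 652.42344795 230.45577243] [ 3.11417295e+00 -4.02238390e-01 -4.45834238e-05] 0.1 85.5493561209913
```

View pics/top0.png

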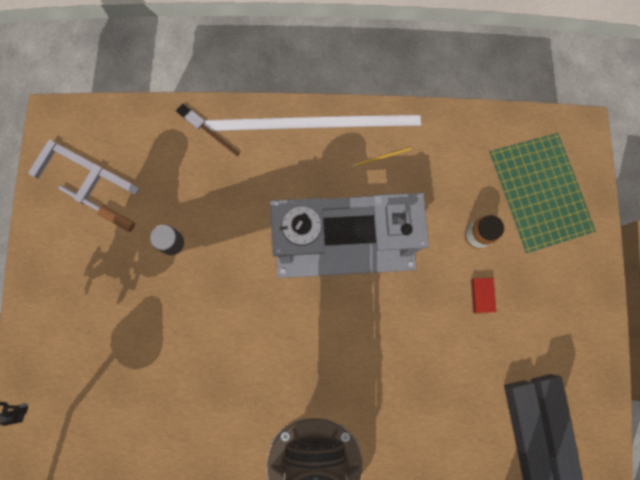

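View pics/side0.png

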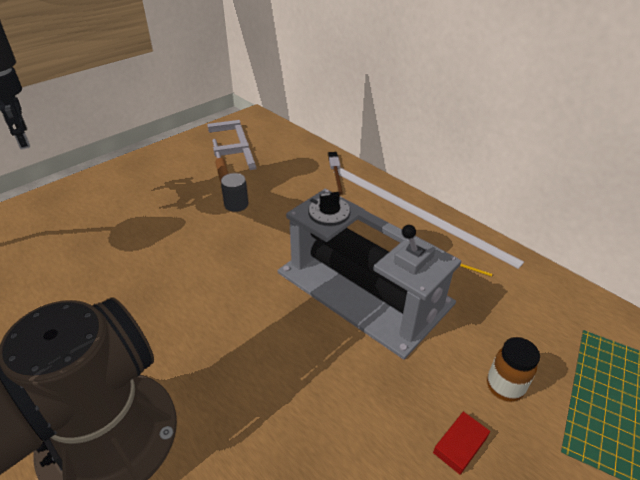

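The top view shows the knob at about (302,225), the ball at (406,229), the tin at (165,240), the jar at (487,232) and the box at (484,295). The side view shows the knob at (330,207) and the ball at (409,231). Next I'll zoom in on the knob.

```bash
python3 - <<'E'
from h import *
t=dict(np.load('pics/top0.png.npz')); s=dict(np.load('pics/side0.png.npz'))
f=lambda c,x,y,w:cv2.resize(c['img'][y:y+w,x:x+w],(400,400),interpolation=cv2.INTER_CUBIC)
cv2.imwrite('pics/z0.png',np.hstack([f(t,277,200,50),f(s,305,180,50)])[:,:,::-1])
print('press top z',cloud(t,[[280,205],[280,250],[420,205],[420,240],[375,205]]).round(1))
print('ball',cloud(t,[[406,229]]).round(1), 'sideball',cloud(s,[[409,231]]).round(1))
# ring: bright blob
m=(cv2.cvtColor(t['img'],cv2.COLOR_RGB2GRAY)>135).astype(np.uint8); m[:200]=0;m[250:]=0;m[:,:277]=0;m[:,328:]=0
pts=cv2.findNonZero(m); print(cv2.minEnclosingCircle(pts),len(pts))
h=cv2.convexHull(pts); print(cv2.fitEllipse(h))
E
```

```text
press top z [[ 620.9   90.2  163.8]
 [ 516.1   87.4  162.3]
 [ 628.8 -236.1  158.6]
 [ 545.  -233.4  161.6]
 [ 626.1 -129.9  159.9]]
ball [[ 548.2 -179.6  267.3]] sideball [[ 541.6 -187.6  265.9]]
((296.274658203125, 219.27464294433594), 25.226594924926758) 550
((296.4598693847656, 220.96595764160156), (36.45936965942383, 50.82590866088867), 128.40574645996094)
```

View pics/z0.png

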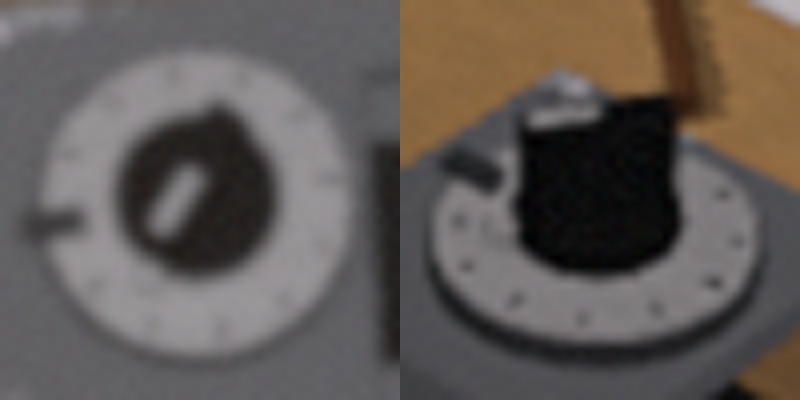

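The zoom shows the ring centre at about (301.5,225.6) in the top view and the mark at the left, (280–287,228). The white line on the bar runs lower-left, so the pointer is at lower-left. That makes it a clockwise turn of about 0.9–1 rad. Next I'll work out the numbers.

```bash
python3 - <<'E'
from h import *
t=dict(np.load('pics/top0.png.npz')); s=dict(np.load('pics/side0.png.npz'))
def info(c,name,x0,y0,w,zr):
    g=cv2.cvtColor(c['img'],cv2.COLOR_RGB2GRAY); R=g[y0:y0+w,x0:x0+w]
    m=(R>120).astype(np.uint8); n,l,st,ce=cv2.connectedComponentsWithStats(m)
    for i in range(1,n):
        if st[i,4]>4:
            uv=np.argwhere(l==i)[:,::-1]+[x0,y0]
            print(name,st[i],np.round(ce[i]+[x0,y0],1), int(R[l==i].mean()))
            if st[i,4]>200:
                h=cv2.convexHull(np.int32(uv)); P=onz(c,h.reshape(-1,2),zr)
                (a,b),r=cv2.minEnclosingCircle(np.float32(P[:,:2])); print('  ring centre',a,b,r, cv2.fitEllipse(np.float32(P[:,:2])))
            elif st[i,4]<60:
                P=onz(c,uv,211); v=cv2.fitLine(np.float32(P[:,:2]),cv2.DIST_L2,0,.01,.01).ravel(); print('  line',P.mean(0).round(1),v, np.arctan2(v[1],v[0]))
info(t,'top',281,205,42,172); info(s,'side',308,182,45,172)
print('mark top',onz(t,[[277+25/8,200+226/8],[277+82/8,200+221/8],[277+52/8,200+223/8]],176).round(1))
print('mark side',onz(s,[[305+43/8,180+155/8],[305+98/8,180+180/8]],176).round(1))
print('ringz',np.median(cloud(t,[[290,215],[312,215],[312,235],[296,240],[303,241]])[:,2]))
print('press end corners top z160',onz(t,[[272,202],[424,195],[427,247],[274,256]],160).round(1))
E
```

```text
top [  1   2  39  37 717] [301.7 225.3] 141
  ring centre 573.8550415039062 40.24802017211914 43.610713958740234 ((573.616455078125, 40.28517532348633), (85.96717834472656, 86.29898834228516), 57.307212829589844)
top [16 17  4  6 11] [298.5 224.7] 128
  line [565.   45.4 211. ] [ 8.8461465e-01 -4.6632278e-01  5.6504297e+02  4.5380131e+01] -0.4851294
side [17  7  3  3  6] [326.  190.2] 130
  line [575.   53.8 211. ] [2.6286271e-01 9.6483326e-01 5.7496832e+02 5.3765514e+01] 1.3048083
side [  2  18  39  22 285] [330.  212.9] 124
  ring centre 570.2015991210938 38.64740753173828 42.447975158691406 ((570.6310424804688, 39.181800842285156), (83.41752624511719, 85.27886962890625), 154.85411071777344)
mark top [[563.7  87.6 176. ]
 [565.4  71.5 176. ]
 [564.7  80.  176. ]]
mark side [[560.3  87.  176. ]
 [563.5  68.5 176. ]]
ringz 169.23965700892018
press end corners top z160 [[ 628.7  109.2  160. ]
 [ 652.9 -245.9  160. ]
 [ 529.2 -249.8  160. ]
 [ 502.4  100.8  160. ]]
```

```bash
cat >> h.py <<'E'
def go(x,y,z,th=None,p=None,R=None):
    "numbers for a move to world xyz and tool-x angle th"
    s=sense(); p=s['tcp_pos'] if p is None else p; R=cv2.Rodrigues(np.float64(s['tool_rot']))[0]
    d=R.T@(np.array([x,y,z])-p)/250; a=np.arctan2(R[1,0],R[0,0])
    w=0 if th is None else (a-th+np.pi)%(2*np.pi)-np.pi
    print('t%.2f'%s['time'],'tcp',s['tcp_pos'].round(1),'ang',a.round(4),'tilt',R[2].round(3),'q6',round(s['joint_pos'][5],3),'F',np.round(s['ft_force'],1),'M',np.round(s['moment'],2),'w',round(s['gripper_width'],1),'-> units',d.round(4),'yaw',round(w/2,4))
E
python3 - <<'E'
from h import *
go(572.5,39.7,270,-0.51)
t=dict(np.load('pics/top0.png.npz')); s=dict(np.load('pics/side0.png.npz'))
# mark: dark pixels by ring radius 32-48 
for c,n,ax in((t,'top',(573.6,40.3)),(s,'side',(570.5,39))):
    g=cv2.cvtColor(c['img'],cv2.COLOR_RGB2GRAY).astype(float)
    v,u=np.mgrid[180:250,275:355]; uv=np.c_[u.ravel(),v.ravel()]; P=onz(c,uv,176)[:,:2]-ax
    r=np.hypot(*P.T); a=np.arctan2(P[:,1],P[:,0]); G=g[uv[:,1],uv[:,0]]
    k=(r>31)&(r<47)&(abs(a-1.8)<.5)&(G<85); w=85-G[k]; print(n,k.sum(),(a[k]*w).sum()/w.sum(),(r[k]*w).sum()/w.sum())
P=onz(s,[[321.25,194.75],[330,193.5]],211); print('side line',P.round(1))
E
```

```text
t0.10 tcp [171.4 652.4 230.5] ang -0.2569 tilt [ 0.     0.002 -1.   ] q6 -0.288 F [-0.1 -0.3  0.3] M [ 0.03  0.06 -0.09] w 85.5 -> units [ 2.1747  1.963  -0.1548] yaw 0.1265
top 14 1.772144292600883 42.51056277821491
side 43 1.70514791585486 39.23268742364739
side line [[556.1  48.6 211. ]
 [572.7  39.3 211. ]]
```

>>> apply_moves(series="1 0.1 0.09 -0.05 0; 1 0.25 0.225 -0.1 0; 1 0.4 0.36 -0.15 0; 1 0.55 0.5 -0.2 0; 1 0.7 0.63 -0.2 0")

```text
time: 0.6
tcp_pos: [298.1, 460.0, 282.5]
tool_rot: [-3.114, 0.401, -0.001]
ft_force: [1.3, 0.4, 0.5]
gripper_width: 85.3
grip_force: 0.0
```

>>> apply_moves(series="1 0.15 0.135 0 0; 1 0.3 0.27 0 0; 1 0.45 0.4 0 0; 1 0.6 0.53 0 0.06; 1 0.73 0.66 0 0.127")

```text
time: 1.1
tcp_pos: [432.5, 253.2, 281.0]
tool_rot: [3.038, -0.801, -0.0]
ft_force: [1.5, -0.2, -1.1]
gripper_width: 85.4
grip_force: 0.0
```

```bash
python3 -c "
from h import *
go(572.5,39.7,260,-0.51)"
```

```text
t1.10 tcp [432.5 253.2 281. ] ang -0.5156 tilt [-0.  0. -1.] q6 0.133 F [ 1.5 -0.2 -1.1] M [ 0.11 -0.11  0.03] w 85.4 -> units [0.9082 0.467  0.0842] yaw -0.0028
```

>>> apply_moves(series="1 0.15 0.08 0 0; 1 0.35 0.18 0.02 0; 1 0.54 0.28 0.04 0; 1 0.7 0.36 0.06 0; 1 0.85 0.44 0.08 0")

```text
time: 1.6
tcp_pos: [564.2, 53.4, 260.8]
tool_rot: [-3.04, 0.794, 0.0]
ft_force: [0.3, 1.2, -0.3]
gripper_width: 85.1
grip_force: 0.0
```

>>> apply_moves(series="1 0.03 0.015 0 0; 1 0.05 0.025 0 0; 1 0.05 0.025 0 0")

```text
time: 1.9
tcp_pos: [571.2, 43.8, 260.9]
tool_rot: [3.039, -0.795, -0.001]
ft_force: [0.1, 0.5, -0.2]
gripper_width: 85.4
grip_force: 0.0
```

```bash
python3 -c "
from h import *
save('side','side1.png');c=save('top','top1.png')
s=dict(np.load('pics/side1.png.npz'))
f=lambda c,x,y,w:cv2.resize(c['img'][y:y+w,x:x+w],(400,400),interpolation=cv2.INTER_CUBIC)
cv2.imwrite('pics/z1.png',np.hstack([f(c,262,180,80),f(s,290,140,80)])[:,:,::-1])
go(572.5,39.7,185,-0.51)"
```

```text
t2.00 tcp [570.9  44.8 261.4] ang -0.5097 tilt [ 0. -0. -1.] q6 0.641 F [0.2 0.5 0.5] M [ 0.03 -0.01 -0.03] w 85.4 -> units [0.0155 0.0148 0.3054] yaw 0.0001
```

View pics/z1.png

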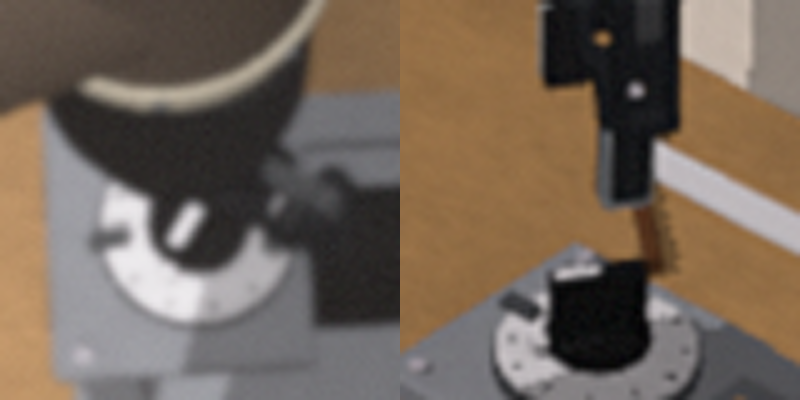

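The view shows the gripper above the knob with its fingers either side of the bar; the pads stand at about (625,170) in the right half. The way down is clear.

>>> apply_moves(series="1 0.015 0.015 0.08 0; 1 0.015 0.015 0.18 0; 0.3 0.015 0.015 0.26 0; 0 0.015 0.015 0.3 0; -0.3 0.015 0.015 0.3 0")

```text
time: 2.5
tcp_pos: [571.8, 39.5, 185.3]
tool_rot: [3.039, -0.791, -0.003]
ft_force: [-0.5, -0.4, 0.3]
gripper_width: 43.6
grip_force: 0.0
```

>>> apply_moves(series="-0.5 0 0 0 0; -0.6 0 0 0 0; -1 0 0 0 0; -1 0 0 0 0; -1 0 0 0 0")

```text
time: 3.0
tcp_pos: [574.0, 39.9, 187.7]
tool_rot: [-3.037, 0.792, -0.004]
ft_force: [-0.5, 6.0, 4.3]
gripper_width: 12.4
grip_force: 59.8
```

```bash
python3 -c "
from h import *
go(572.5,39.7,185,-0.51)"
```

```text
t3.00 tcp [574.   39.9 187.7] ang -0.5104 tilt [ 0.002 -0.004 -1.   ] q6 0.652 F [-0.5  6.   4.3] M [ 2.08  0.11 -0.1 ] w 12.4 -> units [-0.0046  0.0037  0.0107] yaw -0.0002
```

>>> apply_moves(series="-1 0 0 0 0; -1 0 0 0 0; -1 0 0 0 0")

```text
time: 3.3
tcp_pos: [574.0, 40.0, 187.7]
tool_rot: [-3.037, 0.792, -0.004]
ft_force: [-1.2, 5.3, 3.1]
gripper_width: 12.7
grip_force: 59.8
```

```bash
python3 -c "
from h import *
go(572.5,39.7,185,-0.51)
c=save('side','side2.png')
cv2.imwrite('pics/z2.png',cv2.resize(c['img'][160:240,280:380],(800,600),interpolation=cv2.INTER_CUBIC)[:,:,::-1])
t=dict(np.load('pics/top1.png.npz'))
g=cv2.cvtColor(t['img'],cv2.COLOR_RGB2GRAY).astype(float)
v,u=np.mgrid[220:236,276:296]; uv=np.c_[u.ravel(),v.ravel()]
for ax in ((573.6,40.3),(572.5,39.7),(574.,40)):
  P=onz(t,uv,176)[:,:2]-ax; r=np.hypot(*P.T); a=np.arctan2(P[:,1],P[:,0]); G=g[uv[:,1],uv[:,0]]
  for th in(90,110):
    k=(r>31)&(r<50)&(abs(a-1.8)<.35)&(G<th); w=th-G[k]; print(k.sum(),(a[k]*w).sum()/w.sum(),(r[k]*w).sum()/w.sum())
"
```

```text
t3.30 tcp [574.   40.  187.7] ang -0.5104 tilt [ 0.002 -0.004 -1.   ] q6 0.652 F [-1.2  5.3  3.1] M [ 2.02  0.17 -0.1 ] w 12.7 -> units [-0.0046  0.0039  0.0108] yaw -0.0002
0 nan nan
9 1.757118025636236 42.58409081339847
0 nan nan
9 1.7292464878364107 42.986432992913855
0 nan nan
9 1.7650169276308452 42.95422167561718<string>:12: RuntimeWarning: invalid value encountered in scalar divide
```

View pics/z2.png

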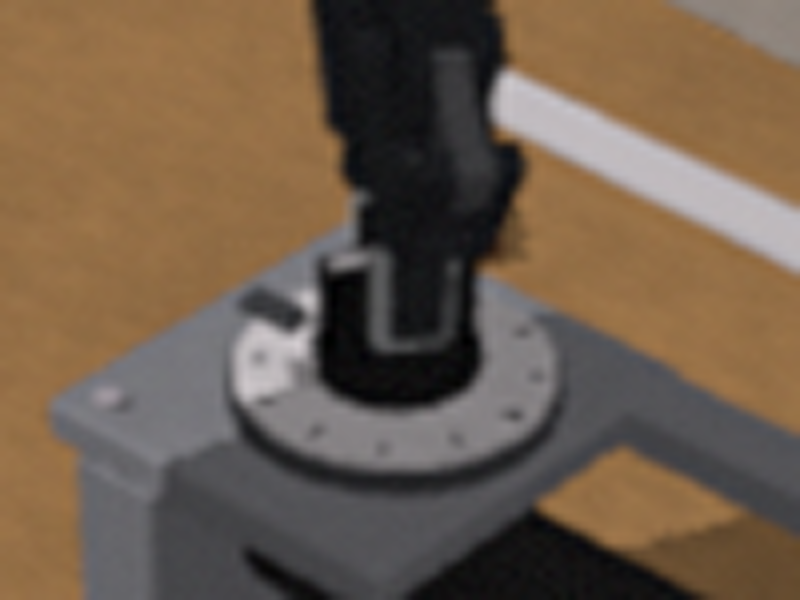

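The view shows the bar gripped, with the pad at about (415,290), the nose under it near (300,370) and the mark at (270,305). Now I'll turn it clockwise about 0.85 rad.

>>> apply_moves(series="-1 0 0 0 0.03; -1 0 0 0 0.075; -1 0 0 0 0.12; -1 0 0 0 0.165; -1 0 0 0 0.21")

```text
time: 3.85
tcp_pos: [573.7, 39.8, 187.7]
tool_rot: [-2.803, 1.413, -0.003]
ft_force: [-2.1, 5.4, 4.9]
gripper_width: 12.7
grip_force: 60.0
```

>>> apply_moves(series="-1 0 0 0 0.045; -1 0 0 0 0.09; -1 0 0 0 0.135; -1 0 0 0 0.18; -1 0 0 0 0.215")

```text
time: 4.35
tcp_pos: [573.4, 39.8, 187.7]
tool_rot: [-2.437, 1.978, -0.001]
ft_force: [-2.4, 5.4, 5.6]
gripper_width: 13.0
grip_force: 60.1
```

>>> apply_moves(series="-1 0 0 0 0; -1 0 0 0 0")

```text
time: 4.55
tcp_pos: [573.4, 39.8, 187.7]
tool_rot: [-2.44, 1.974, -0.001]
ft_force: [-2.0, 5.7, 6.1]
gripper_width: 13.0
grip_force: 60.1
```

```bash
python3 -c "
from h import *
go(572.5,39.7,185,1.765-np.pi)
c=save('side','side3.png');t=save('top','top3.png')
f=lambda c,x,y,w:cv2.resize(c['img'][y:y+w,x:x+w],(400,400),interpolation=cv2.INTER_CUBIC)
cv2.imwrite('pics/z3.png',np.hstack([f(t,277,200,50),f(c,305,180,50)])[:,:,::-1])
"
```

```text
t4.55 tcp [573.4  39.8 187.7] ang -1.3606 tilt [-0.001 -0.003 -1.   ] q6 -0.198 F [-2.   5.7  6.1] M [ 2.02  0.94 -0.02] w 13.0 -> units [-0.0005  0.0037  0.0107] yaw 0.008
```

View pics/z3.png

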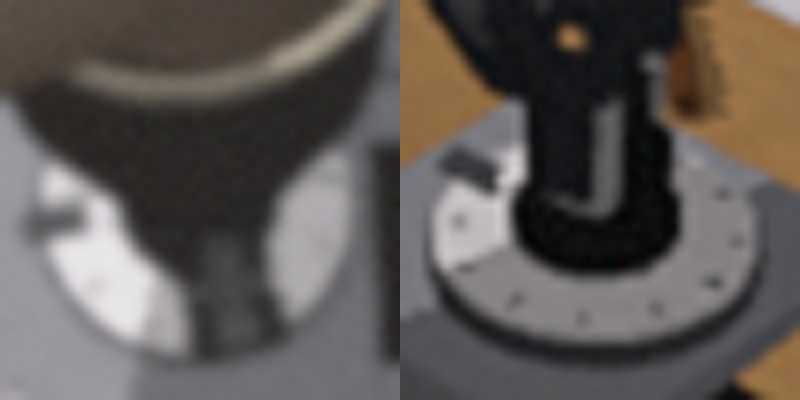

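The view shows the bar turned. The mark is at about (55,222) on the left, but the fingers hide the nose. I'll let go, rise and check.

>>> apply_moves(series="-0.4 0 0 0 0; 0.2 0 0 0 0; 0.6 0 0 -0.06 0; 0.6 0 0 -0.2 0; 0.6 0 -0.12 -0.32 0")

```text
time: 5.15
tcp_pos: [600.3, 44.1, 268.4]
tool_rot: [2.442, -1.977, -0.0]
ft_force: [1.0, -0.6, 1.5]
gripper_width: 67.9
grip_force: 0.0
```

>>> apply_moves(series="0.6 0 -0.15 0 0; 0.6 0 -0.25 0 0; 0.6 0 -0.25 0 0")

```text
time: 5.45
tcp_pos: [665.3, 58.2, 264.7]
tool_rot: [2.44, -1.976, -0.001]
ft_force: [0.8, -0.1, -0.3]
gripper_width: 68.7
grip_force: 0.0
```

```bash
python3 -c "
from h import *
go(573,39.8,186,1.765-np.pi)
c=save('side','side4.png');t=save('top','top4.png')
f=lambda c,x,y,w:cv2.resize(c['img'][y:y+w,x:x+w],(400,400),interpolation=cv2.INTER_CUBIC)
cv2.imwrite('pics/z4.png',np.hstack([f(t,277,203,44),f(c,305,180,50)])[:,:,::-1])
"
```

```text
t5.45 tcp [665.3  58.2 264.7] ang -1.3613 tilt [ 0.001  0.001 -1.   ] q6 -0.169 F [ 0.8 -0.1 -0.3] M [-0.01  0.09 -0.02] w 68.7 -> units [-0.0051  0.3758  0.3152] yaw 0.0077
```

View pics/z4.png

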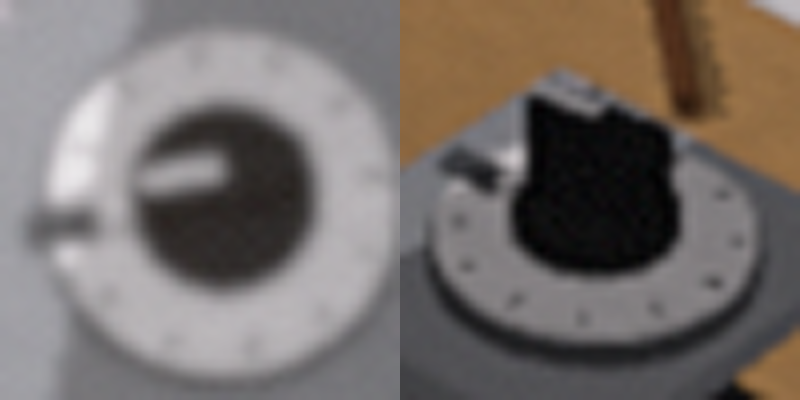

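The top crop shows the line from (220,165) to (148,182) and the mark from (95,220) to (30,232). They are nearly parallel, so I'll compute both angles in world coordinates.

```bash
python3 - <<'E'
from h import *
def pca(c,poly,z,bright,th):
    # enlarge, threshold, weighted principal axis of blob on plane z
    x0,y0,x1,y1=poly; g=cv2.cvtColor(c['img'],cv2.COLOR_RGB2GRAY)
    k=8; G=cv2.resize(g[y0:y1,x0:x1],None,fx=k,fy=k,interpolation=cv2.INTER_CUBIC).astype(float)
    w=(G-th if bright else th-G).clip(0); n,l,st,ce=cv2.connectedComponentsWithStats((w>0).astype(np.uint8))
    i=1+st[1:,4].argmax(); vv,uu=np.nonzero(l==i); W=w[vv,uu]
    P=onz(c,np.c_[(uu+.5)/k-.5+x0,(vv+.5)/k-.5+y0],z)[:,:2]; m=np.average(P,axis=0,weights=W)
    C=np.cov(P.T,aweights=W); e,V=np.linalg.eigh(C); v=V[:,1]; a=np.arctan2(v[1],v[0])%np.pi
    return m.round(2),round(a,3),(2*np.sqrt(3*e)).round(1)
for f in('top4','top0'):
    c=dict(np.load(f'pics/{f}.png.npz'))
    for th in(80,90,100): print(f,'line',pca(c,(291,217,303,227) if f=='top4' else (294,217,305,232),211,1,th))
    for th in(80,95,105): print(f,'mark',pca(c,(279,223,290,232),177,0,th))
c=dict(np.load('pics/side4.png.npz'))
for th in(60,75,90): print('side mark',pca(c,(309,197,318,205),177,0,th))
for th in(80,95): print('side line',pca(c,(320,189,332,196),211,1,th))
E
```

```text
top4 line (array([573.15,  53.84]), np.float64(1.412), array([15.5, 23.8]))
top4 line (array([573.23,  54.  ]), np.float64(1.379), array([15.2, 23.7]))
top4 line (array([573.35,  54.13]), np.float64(1.337), array([14.8, 23.6]))Traceback (most recent call last):
  File "<stdin>", line 14, in <module>
  File "<stdin>", line 7, in pca
ValueError: attempt to get argmax of an empty sequence
```

```bash
cat > p.py <<'E'
from h import *
def pca(c,box,z,bright,fr):
    x0,y0,x1,y1=box; g=cv2.cvtColor(c['img'],cv2.COLOR_RGB2GRAY); k=8
    G=cv2.resize(g,None,fx=k,fy=k,interpolation=cv2.INTER_CUBIC)[y0*k:y1*k,x0*k:x1*k].astype(float)
    lo,hi=G.min(),G.max(); th=lo+fr*(hi-lo); w=(G-th if bright else th-G).clip(0)
    n,l,st,ce=cv2.connectedComponentsWithStats((w>0).astype(np.uint8)); i=1+st[1:,4].argmax(); vv,uu=np.nonzero(l==i); W=w[vv,uu]
    P=onz(c,np.c_[(uu+.5)/k-.5+x0,(vv+.5)/k-.5+y0],z)[:,:2]; m=np.average(P,axis=0,weights=W)
    e,V=np.linalg.eigh(np.cov(P.T,aweights=W)); v=V[:,1]
    return int(lo),int(hi),m.round(1),round(np.arctan2(v[1],v[0])%np.pi,3),(2*np.sqrt(3*e)).round(1)
E
python3 - <<'E'
from p import *
c=dict(np.load('pics/top4.png.npz')); d=dict(np.load('pics/top0.png.npz')); s=dict(np.load('pics/side4.png.npz'))
for fr in(.4,.55):
    print('line4',pca(c,(293,218,303,226),211,1,fr)); print('line0',pca(d,(295,219,304,231),211,1,fr))
    print('line side',pca(s,(321,190,331,195),211,1,fr))
for fr in(.35,.5):
    print('mark4',pca(c,(279,223,289,232),177,0,fr)); print('mark0',pca(d,(279,223,289,232),177,0,fr)); print('mark side',pca(s,(309,196,318,204),177,0,fr))
E
```

```text
line4 (37, 165, array([572.1,  49.8]), np.float64(1.704), array([ 8.5, 18. ]))
line0 (29, 136, array([565.2,  45.2]), np.float64(2.615), array([ 7. , 18.2]))
line side (1, 128, array([572.3,  51.1]), np.float64(2.008), array([12.8, 20.2]))
line4 (37, 165, array([571.9,  49.8]), np.float64(1.768), array([ 5.9, 17.1]))
line0 (29, 136, array([565.2,  45.2]), np.float64(2.617), array([ 5.9, 16.9]))
line side (1, 128, array([572.4,  51.5]), np.float64(2.01), array([12.3, 19.9]))
mark4 (88, 229, array([565.4,  80.8]), np.float64(1.739), array([ 7. , 16.3]))
mark0 (61, 152, array([564.6,  83.3]), np.float64(1.787), array([ 8.5, 14.6]))
mark side (26, 172, array([561. ,  76.2]), np.float64(1.55), array([ 7.7, 16.3]))
mark4 (88, 229, array([565.3,  81.3]), np.float64(1.743), array([10. , 18.6]))
mark0 (61, 152, array([565. ,  83.8]), np.float64(1.621), array([13.6, 16. ]))
mark side (26, 172, array([561. ,  77.2]), np.float64(1.529), array([ 9.5, 18.5]))
```

The knob, at about 1.768 rad in camera terms, agrees with the mark (1.74–1.775) to within about 0.01 rad. I'll regrasp with a tiny clockwise trim and then pull.

```bash
python3 -c "
from h import *
go(573.7,40.3,188,1.77-np.pi)"
```

```text
t5.55 tcp [663.1  57.7 265.1] ang -1.3613 tilt [ 0.     0.002 -1.   ] q6 -0.17 F [-0.1  0.1  0.6] M [0.01 0.02 0.03] w 68.4 -> units [-0.0065  0.3637  0.3091] yaw 0.0051
```

>>> apply_moves(series="0.6 -0.006 0.12 0 0.005; 0.6 -0.006 0.26 0 0.005; 0.6 -0.006 0.34 0 0.005; 0.6 -0.006 0.363 0 0.005; 0.6 -0.006 0.363 0.02 0.005")

```text
time: 6.05
tcp_pos: [573.7, 40.3, 262.7]
tool_rot: [-2.43, 1.987, -0.003]
ft_force: [0.5, 0.2, -0.1]
gripper_width: 68.3
grip_force: 0.0
```

```bash
python3 -c "
from h import *
go(573.7,40.3,188,1.77-np.pi)"
```

```text
t6.05 tcp [573.7  40.3 262.7] ang -1.3705 tilt [-0.    -0.003 -1.   ] q6 -0.21 F [ 0.5  0.2 -0.1] M [-0.01 -0.05 -0.  ] w 68.3 -> units [1.000e-04 1.000e-03 2.989e-01] yaw 0.0005
```

>>> apply_moves(series="0.6 0 0 0.08 0; 0.6 0 0 0.18 0; 0.3 0 0 0.27 0; 0 0 0 0.299 0; -0.4 0 0 0.299 0")

```text
time: 6.55
tcp_pos: [574.0, 40.4, 185.1]
tool_rot: [2.43, -1.987, -0.002]
ft_force: [-0.7, 0.5, -0.7]
gripper_width: 29.2
grip_force: 0.0
```

>>> apply_moves(series="-0.5 0 0 0 0; -0.6 0 0 0 0; -1 0 0 0 0; -1 0 0 0 0; -1 0 0 0 0")

```text
time: 7.05
tcp_pos: [574.0, 40.5, 187.7]
tool_rot: [-2.432, 1.988, -0.001]
ft_force: [-4.9, 0.1, 5.6]
gripper_width: 12.9
grip_force: 58.8
```

```bash
python3 -c "
from h import *
go(573.7,40.3,188,1.77-np.pi)"
```

```text
t7.05 tcp [574.   40.5 187.7] ang -1.3706 tilt [-0.    -0.001 -1.   ] q6 -0.21 F [-4.9  0.1  5.6] M [0.15 1.74 0.04] w 12.9 -> units [ 0.0006  0.0012 -0.0012] yaw 0.0005
```

>>> apply_moves(series="-1 0 0 -0.01 0; -1 0 0 -0.02 0; -1 0 0 -0.03 0; -1 0 0 -0.04 0; -1 0 0 -0.048 0")

```text
time: 7.55
tcp_pos: [573.8, 40.6, 197.6]
tool_rot: [2.431, -1.989, -0.001]
ft_force: [0.5, -0.5, -10.9]
gripper_width: 13.1
grip_force: 58.4
```

>>> apply_moves(series="-1 0 0 -0.004 0; -1 0 0 -0.008 0; -1 0 0 -0.008 0")

```text
time: 7.85
tcp_pos: [573.8, 40.5, 200.2]
tool_rot: [2.432, -1.988, -0.001]
ft_force: [-0.6, -0.6, -8.9]
gripper_width: 12.6
grip_force: 58.7
```

```bash
python3 -c "
from h import *
go(573.7,40.3,188,1.77-np.pi)"
```

```text
t7.85 tcp [573.8  40.5 200.2] ang -1.3709 tilt [-0.     0.001 -1.   ] q6 -0.21 F [-0.6 -0.6 -8.9] M [-0.13 -0.02  0.05] w 12.6 -> units [0.0009 0.0007 0.0488] yaw 0.0004
```

>>> apply_moves(series="-1 0 0 -0.006 0; -1 0 0 -0.012 0; -1 0 0 -0.012 0")

```text
time: 8.15
tcp_pos: [573.7, 40.6, 200.8]
tool_rot: [2.43, -1.989, -0.003]
ft_force: [6.6, -1.7, -26.8]
gripper_width: 12.6
grip_force: 59.7
```

>>> apply_moves(series="-1 0 0 0.006 0; -0.5 0 0 0.006 0; 0.2 0 0 0.006 0; 0.6 0 0 -0.05 0; 0.6 0 0 -0.2 0")

```text
time: 8.65
tcp_pos: [573.1, 40.3, 252.8]
tool_rot: [2.43, -1.987, -0.002]
ft_force: [1.2, -0.7, 0.4]
gripper_width: 64.0
grip_force: 0.0
```

>>> apply_moves(series="0.6 0 -0.12 -0.1 0; 0.6 0 -0.25 -0.15 0; 0.6 0 -0.36 -0.15 0; 0.6 0 -0.36 -0.15 0")

```text
time: 9.05
tcp_pos: [665.4, 59.0, 292.2]
tool_rot: [-2.431, 1.987, -0.004]
ft_force: [-0.4, -0.4, -0.0]
gripper_width: 68.2
grip_force: 0.0
```

```bash
python3 -c "
from p import *
c=save('side','side5.png');t=save('top','top5.png')
f=lambda c,x,y,w:cv2.resize(c['img'][y:y+w,x:x+w],(400,400),interpolation=cv2.INTER_CUBIC)
cv2.imwrite('pics/z5.png',np.hstack([f(t,277,203,44),f(c,305,175,50)])[:,:,::-1])
for fr in(.4,.55): print(pca(t,(293,217,303,226),223,1,fr))
b=np.array([542,-183]); 
go(490,-187,330,0.072)"
```

```text
(37, 166, array([571.8,  49.5]), np.float64(1.741), array([ 8. , 17.7]))
(37, 166, array([571.7,  49.6]), np.float64(1.776), array([ 5.9, 16.8]))
t9.15 tcp [662.9  58.5 291.8] ang -1.3708 tilt [ 0.    -0.001 -1.   ] q6 -0.181 F [-0.3  0.6  0.6] M [-0.05  0.04 -0.  ] w 68.5 -> units [ 0.8249  0.8727 -0.1538] yaw -0.7214
```

View pics/z5.png

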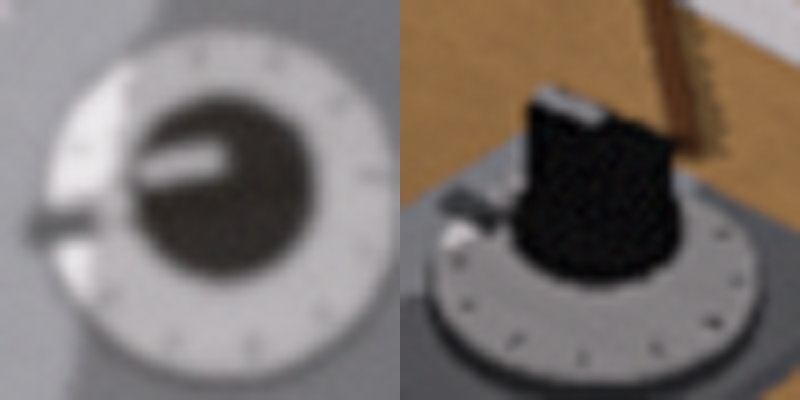

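The view shows the knob raised 12 mm, with the line and nose aligned with the mark at (65,222). The angle and axis haven't changed. On to the lever.

>>> apply_moves(series="-1 0.05 0.06 -0.06 0; -1 0.15 0.16 -0.12 0; -1 0.3 0.32 -0.12 0.02; -1 0.43 0.46 -0.12 0.04; -1 0.55 0.6 -0.12 0.064")

```text
time: 9.65
tcp_pos: [540.3, -107.9, 322.8]
tool_rot: [-2.297, 2.14, -0.004]
ft_force: [0.3, -0.8, -0.2]
gripper_width: 0.2
grip_force: 0.0
```

```bash
python3 -c "
from h import *
go(485,-187,320,0.072-np.pi/2)
s=dict(np.load('pics/side5.png.npz'));t=dict(np.load('pics/top5.png.npz'))
# ball by dark blob in both views, triangulated
import scipy
o=[]
for c,(x0,y0,x1,y1) in((t,(399,222,414,237)),(s,(400,222,418,239))):
    g=cv2.cvtColor(c['img'],cv2.COLOR_RGB2GRAY)[y0:y1,x0:x1]; m=(g<45).astype(np.uint8)
    (a,b),r=cv2.minEnclosingCircle(cv2.findNonZero(m)); M=cv2.moments(m,True); a,b=M['m10']/M['m00'],M['m01']/M['m00']; print(a+x0,b+y0,r,m.sum()); O,D=ray(c,[[a+x0,b+y0]]); o.append((O,D[0]))
(O1,D1),(O2,D2)=o; k=np.linalg.lstsq(np.c_[D1,-D2],O2-O1,rcond=None)[0]; print(O1+k[0]*D1,O2+k[1]*D2)"
```

```text
t9.65 tcp [ 540.3 -107.9  322.8] ang -1.4999 tilt [ 0.    -0.003 -1.   ] q6 -0.088 F [ 0.3 -0.8 -0.2] M [-0.11 -0.07  0.  ] w 0.2 -> units [0.2998 0.2431 0.0108] yaw -0.0006Traceback (most recent call last):
  File "<string>", line 10, in <module>
    (a,b),r=cv2.minEnclosingCircle(cv2.findNonZero(m)); M=cv2.moments(m,True); a,b=M['m10']/M['m00'],M['m01']/M['m00']; print(a+x0,b+y0,r,m.sum()); O,D=ray(c,[[a+x0,b+y0]]); o.append((O,D[0]))
            ~~~~~~~~~~~~~~~~~~~~~~^^^^^^^^^^^^^^^^^^^^
cv2.error: OpenCV(4.12.0) /io/opencv/modules/imgproc/src/shapedescr.cpp:201: error: (-215:Assertion failed) count >= 0 && (depth == CV_32F || depth == CV_32S) in function 'minEnclosingCircle'
```

>>> apply_moves(series="-1 0.06 0.05 0 0; -1 0.15 0.12 0 0; -1 0.24 0.195 0 0; -1 0.3 0.24 0 0; -1 0.3 0.24 0 0")

```text
time: 10.15
tcp_pos: [486.4, -186.9, 322.7]
tool_rot: [-2.297, 2.141, -0.004]
ft_force: [0.6, 0.6, -0.7]
gripper_width: 0.2
grip_force: 0.0
```

```bash
python3 -c "
from h import *
go(485,-187,236,0.072-np.pi/2)
s=dict(np.load('pics/side0.png.npz'));t=dict(np.load('pics/top0.png.npz'))
o=[]
for c,(x0,y0,x1,y1) in((t,(399,222,414,237)),(s,(401,223,417,238))):
    g=cv2.cvtColor(c['img'],cv2.COLOR_RGB2GRAY)[y0:y1,x0:x1]; m=(g<(int(g.min())+35)).astype(np.uint8)
    M=cv2.moments(m,True); a,b=M['m10']/M['m00'],M['m01']/M['m00']; print(a+x0,b+y0,g.min(),m.sum()); O,D=ray(c,[[a+x0,b+y0]]); o.append((O,D[0]))
(O1,D1),(O2,D2)=o; k=np.linalg.lstsq(np.c_[D1,-D2],O2-O1,rcond=None)[0]; print(O1+k[0]*D1,O2+k[1]*D2)"
```

```text
t10.15 tcp [ 486.4 -186.9  322.7] ang -1.5002 tilt [ 0.001 -0.003 -1.   ] q6 0.06 F [ 0.6  0.6 -0.7] M [-0.07 -0.03  0.01] w 0.2 -> units [-1.000e-04  6.500e-03  3.467e-01] yaw -0.0007
406.0990099009901 228.65346534653466 35 101
408.5442176870748 231.2517006802721 8 147
[ 551.11911828 -181.99869197  256.63318103] [ 550.34220234 -181.25617444  256.31830744]
```

>>> apply_moves(series="-1 0 0 0.1 0; -1 0 0 0.25 0; -1 0 0 0.34 0; -1 0 -0.05 0.34 0; -1 0 -0.1 0.34 0")

```text
time: 10.65
tcp_pos: [514.4, -183.3, 237.3]
tool_rot: [-2.301, 2.139, -0.003]
ft_force: [0.4, -0.3, 1.2]
gripper_width: 0.3
grip_force: 0.0
```

>>> apply_moves(series="-1 0 -0.06 0 0; -1 0 -0.12 0 0; -1 0 -0.19 0 0; -1 0 -0.26 0 0; -1 0 -0.32 0 0")

```text
time: 11.15
tcp_pos: [595.0, -177.5, 236.3]
tool_rot: [-2.3, 2.14, -0.001]
ft_force: [-0.7, 0.1, -0.5]
gripper_width: -0.1
grip_force: 0.5
```

```bash
python3 -c "
from h import *
go(605,-178,236,0.072-np.pi/2)"
```

```text
t11.15 tcp [ 595.  -177.5  236.3] ang -1.4986 tilt [ 0.    -0.001 -1.   ] q6 0.048 F [-0.7  0.1 -0.5] M [-0.02  0.38  0.01] w -0.1 -> units [ 0.0049 -0.0398  0.0012] yaw 0.0001
```

Contact is light so far. I'll keep pushing in small steps until it reaches the stop.

>>> apply_moves(series="-1 0 -0.015 0 0; -1 0 -0.03 0 0; -1 0 -0.04 0 0; -1 0 -0.04 0 0")

```text
time: 11.55
tcp_pos: [603.0, -177.0, 236.1]
tool_rot: [-2.3, 2.14, -0.001]
ft_force: [-0.4, -0.2, -0.3]
gripper_width: -0.1
grip_force: 0.0
```

>>> apply_moves(series="-1 0 -0.008 0 0; -1 0 -0.016 0 0; -1 0 -0.016 0 0")

```text
time: 11.85
tcp_pos: [604.3, -176.9, 236.1]
tool_rot: [2.297, -2.138, -0.005]
ft_force: [-9.0, 0.7, 3.5]
gripper_width: -0.0
grip_force: 4.8
```

>>> apply_moves(series="-1 0 -0.01 0 0; -1 0 -0.01 0 0")

```text
time: 12.05
tcp_pos: [604.6, -177.0, 236.0]
tool_rot: [2.295, -2.137, -0.01]
ft_force: [-17.6, 1.8, 7.0]
gripper_width: -0.1
grip_force: 8.7
```

>>> apply_moves(series="-1 0 0.04 0 0; -1 0 0.15 0 0; -1 0 0.28 0 0; -1 0 0.4 -0.1 0; -1 0 0.5 -0.25 0")

```text
time: 12.55
tcp_pos: [482.2, -185.4, 297.5]
tool_rot: [2.299, -2.139, -0.004]
ft_force: [1.4, -0.4, 1.8]
gripper_width: -0.2
grip_force: 0.0
```

>>> apply_moves(series="-1 0 0.1 -0.1 0; -1 0 0.1 -0.1 0; -1 0 0.1 -0.1 0")

```text
time: 12.85
tcp_pos: [459.8, -187.3, 324.7]
tool_rot: [-2.298, 2.138, -0.005]
ft_force: [-0.4, 0.7, 0.4]
gripper_width: 0.0
grip_force: 0.0
```

```bash
python3 -c "
from h import *
go(485,-187,236)
c=save('side','side6.png');t=save('top','top6.png')
f=lambda c,x,y,w,h:cv2.resize(c['img'][y:y+h,x:x+w],(400,400),interpolation=cv2.INTER_CUBIC)
cv2.imwrite('pics/z6.png',np.hstack([f(t,140,120,380,380),f(c,280,160,200,200)])[:,:,::-1])
print(onz(t,[[320,240]],0))"
```

```text
t12.85 tcp [ 459.8 -187.3  324.7] ang -1.499 tilt [ 0.    -0.004 -1.   ] q6 0.062 F [-0.4  0.7  0.4] M [0.03 0.03 0.  ] w 0.0 -> units [ 0.0061 -0.0991  0.3553] yaw 0.0
[[570.13552089  -6.2529914    0.        ]]
```

View pics/z6.png

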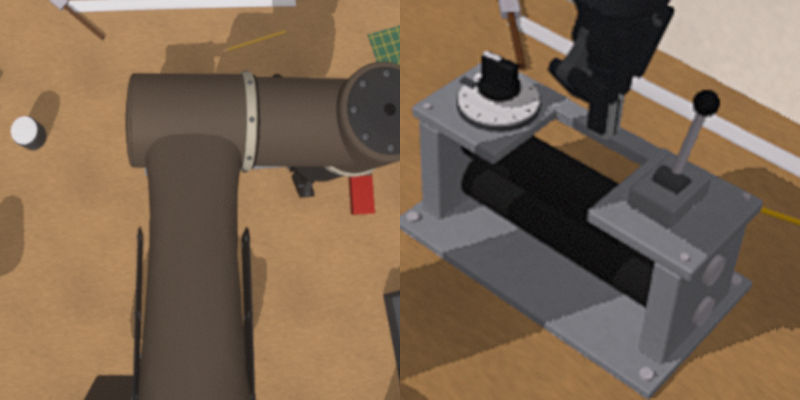

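The side view shows the lever leaning fully to the far side, with its ball at (706,102). The knob is out and aligned at (498,75), the box and tin haven't moved, and the robot is clear. Handing in.

```bash
python3 -c "
from h import *
print(close_job())"
```

```text
the job is handed in; nothing more can be done
None
```

I set the gap knob to within about 0.01–0.02 rad of the mark (by camera) and pulled it fully out to lock; I then pushed the drive lever to its far stop and released it. The job was handed in at about 13 s: the arm stayed clear of the tin, jar and box, though the last pictures show only the tin and box, both unmoved.

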